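Send the steel ball down the tipping chute

TASK

The ramp practical is over: pick up the steel ball (not the wooden or the blue one), set it down in the yellow pan of the tipping chute and let go, so that its weight alone tips the pan and it rolls into the green catch tray. Do not push the pan down with the gripper, and leave the wooden ball where it is.

Things in the scene. Friction and masses are not known exactly. Their poses are not given: they have to be found in the camera images.
- steel_ball_center (a point): Centre of the steel ball: silver-grey, 45 mm in diameter, 0.3 to 0.45 kg. It sits on one of three identical fixed black rubber bungs (rings 32 mm across, 30 mm high, 70 mm or more apart; which ball is on which varies), its centre about 50 mm above the bench. Fingers may pass down outside the bung at any yaw. Its axes mean nothing.
- wood_ball_center (a point): Centre of the brown wooden ball, 45 mm in diameter, on another of the bungs; leave it there. (A blue plastic ball of the same size stands on the third.)
- pan (a point): Middle of the yellow pan's floor (upper face), 110 mm above the bench. Floor 112 mm along x, 102 mm inside along y; side walls 15 mm, back wall (-x) 18 mm, +x end open. x points level to the catch tray, z up. Pivot 76 mm to -x; a counterweight holds the pan level. The steel ball anywhere in it tips the +x end down 0.35 rad in about 0.5 s; empty, it swings back. The chute's place and yaw vary.
- tray_floor (a point): Centre of the black floor of the green catch tray, 14 mm above the bench, 126 mm from the pan's centre towards the pan's +x. Inside, 109 mm along x (same direction as the pan's x) and 110 mm along y. Side walls reach 85 mm above the bench, the far wall 95 mm, the wall near the pan 40 mm.
There are look-alikes about, which are no part of the job. Of the things that look like the part that bears steel_ball_center, the largest one is meant.

How it is judged (in metres and radians):
On the way, in this order (a step that is already met when the one before it is completed fails the run):
1. the steel ball is lowered into the pan in the gripper (its underside within 27 mm of the pan's floor) (x of steel_ball_center in the frame of pan between -0.055 and 0.065 m and y of steel_ball_center in the frame of pan between -0.05 and 0.05 m and z of steel_ball_center in the frame of pan between 0.01 and 0.05 m and contact force between the fingers and steel_ball above 0.5 N), for 0.05 s.
2. let go, the ball alone tips the pan by more than 0.2 rad (x of steel_ball_center in the frame of pan between -0.055 and 0.085 m and y of steel_ball_center in the frame of pan between -0.05 and 0.05 m and z of steel_ball_center in the frame of pan between 0.01 and 0.05 m and angle between pan's own z axis and vertical above 0.2 rad and contact force between the fingers and steel_ball below 0.2 N and contact force between the arm and rocker below 0.5 N), for 0.02 s.
At the end, for the whole second after the job is handed in: The steel ball lies at rest on the floor of the catch tray, inside its walls (centre within 55 mm of the tray's centre along and across, and 10 to 35 mm above its floor), the pan has swung back to within 0.1 rad of level, and the wooden ball is within 20 mm of where it was (x of steel_ball_center in the frame of tray_floor between -0.055 and 0.055 m and y of steel_ball_center in the frame of tray_floor between -0.055 and 0.055 m and z of steel_ball_center in the frame of tray_floor between 0.01 and 0.035 m and linear speed of steel_ball below 0.05 m/s and angle between pan's own z axis and vertical below 0.1 rad and distance of wood_ball_center from where it was at the start of the episode below 0.02 m); the robot touches nothing.
It fails at once if the gripper pushes on the pan with more than 8 N (contact force between the arm and rocker above 8 N).
It fails at once if the wooden ball is moved by more than 20 mm (distance of wood_ball_center from where it was at the start of the episode above 0.02 m).
It also fails if it takes over 35 s, if anything falls off the work surface, if the arm or the gripper's body presses on something with over 40 N, if the wrist force passes 120 N, or if a joint passes its speed limit or range.

ROBOT

A 6-joint arm with a two-finger parallel gripper is mounted at the origin on the work surface. World frame = base frame: x ahead of the robot, y to its left, z up, the work surface at z = 0. Lengths are in m, angles in degrees, forces in N, time in s.
With the tool pointing down it reaches from about 0.35 to 0.975 m from the base axis. Payload 17.4 kg.
Tool frame: the origin (TCP) lies midway between the tips of the shut fingers; the grasp point (between the pads) lies 19 mm behind it; y points along the fingers, x is the direction in which the jaws open and shut, and the axes are right-handed (so a half turn about y gives the same grasp; the last joint's range is limited). The gripper opens to 85 mm and grips with 20 to 120 N. Pads are 22 mm wide; open, the fingers measure 114 mm over their backs; the gripper's body (76 mm by 85 mm) begins 54 mm behind the grasp point. The pads swing forward as they close: fully open they stand 13 mm farther back than shut.
Start: joints at [62.808, 6.646, 82.598, -0, 90.757, -2.166], TCP at [0.286, 0.612, 0.231] pointing down, gripper open.
Joint ranges: [-162.19, 162.19], [-47.58, 125.68], [4.15, 143.07], [-65.23, 245.23], [0.69, 171.88], [-170.13, 170.13]. Speed limits (degrees/s): [108.29, 108.29, 127.2, 180, 180, 180].

INTERFACE

Orientations are given as [roll, pitch, yaw] about the fixed x, y, z axes, in that order (R = Rz(yaw) Ry(pitch) Rx(roll)).
In Python, from rig import arm gives the robot as it stands.
- The arm moves only by the tool drive_tool, never from a script. Its arguments are lists of equal length, an entry for each row: "dr": the turn, a rotation vector about the world's x, y, z in rad, a list of three; "travel": the shift along the world's x, y, z in mm, a list of three; "grip": the finger opening in mm, from 0 to 85.4. In form: {"dr": [[rx, ry, rz], ...], "travel": [[dx, dy, dz], ...], "grip": [grip, ...]}. A call has 1 to 12 rows; each row shifts and turns the commanded pose from where the row before left it; what a row does not reach is not made up. A row lasts 1/8 s, in which the tool goes at most 62.5 mm and 10.7 degrees, less where a joint would pass 70% of its speed; a pose out of reach is approached as far as the arm can. A call is refused whole if a number of a shift passes 62.5 or a number of a turn 0.188, either way. A call with a gripper value outside its range is refused whole. The fingers move at their own pace and stop on an object; the grip force is fixed at half the most. Time passes only in rows, so rows that do not move let the fingers close. It gives the time, the measured TCP pose, the force and the opening at its end, in the units of the state.
- arm.read_state(): the state, without advancing time (a new reading comes with each control period).
- arm.snapshot(name): name is "scene" or "top" or "wrist"; returns (picture, depth): 400x640x3 uint8, red, green, blue; 400x640 float32, m along the optical axis (not along the pixel's ray), 0 where there is no reading.
- arm.calibration(name): a dict with "fx", "fy", "cx", "cy" (pixels), "R" (3x3) and "t" (3): a world point X has camera coordinates R X + t. Camera axes: x right, y down, z forward; pixel columns grow to the right and rows downward; lengths in m; the calibration is good to about 2 mm. A picture is of the moment at which its call begins: read the wrist's pose just before it. calibration takes no time and is no camera call; for the wrist camera it gives the pose at the moment of the call.
- arm.finish_job(): hands the job in, once; it reports no verdict.
Trained networks look in the newest picture that a camera, given by its name, has taken for a name from the list of things; names that differ only in an ending like _2 or _b are one class to them, and where a whole thing is asked for, a point or a joint stands for the part that bears it (a point fixed in the world has none). Each returns a list of dicts, best first, with "conf" (0 to 1); they miss things now and then, are a little off and sometimes report something else, mostly with a low value. They report only what shows in the picture. A call takes as long as a camera call. They do not tell look-alikes from the thing itself.
- arm.cut_out(thing, camera): "mask" (400x640 bool, what is visible of it) and "uv" ([column, row] in pixels, amid what is visible of it).
The state is a dict: "t": time; "joint_positions": joint angles; "joint_vel": joint speeds; "tau": joint torques, N m; "eef_pos": TCP position; "eef_rot": TCP orientation; "wrist_force": force on the tool from outside, world axes, zero at the start; "torque": the same for the moment, N m; "finger_gap": opening from 0.0 (shut) to 1.0 (fully open).
Only numpy, scipy, OpenCV 4.12 (cv2) and the standard library are available. Lean on these libraries where they do the work, as an engineer would, in place of code of your own. Each camera call takes 0.05 s, during which the arm holds its last target. There are 200 camera calls.

## Working session

There is one attempt and no reset: what is moved stays moved. The work goes in short steps, Python scripts to look and compute and a tool call to move; the robot and the scene stay as the last step left them, time stands still between calls to the robot, and variables do not carry over. Pictures are saved under pics/ and viewed, about 8 in all and at most 12, crops included, and the job is handed in when it is done.

Besides the shell and the picture viewer there is one more tool, called after "Call:" in YAML: its name, and indented under it one key for each argument. drive_tool: Moves the arm, as the interface text tells. Its arguments: {"type":"object","properties":{"dr":{"type":"array"},"travel":{"type":"array"},"grip":{"type":"array"}},"required":["dr","travel","grip"]}

```bash
mkdir -p pics; cat > h.py <<'E'
from rig import arm
import numpy as np, cv2
def cloud(cam,depth,mask=None):
    c=arm.calibration(cam); R=np.array(c["R"]); t=np.array(c["t"])
    v,u=np.nonzero((depth>0)&(mask if mask is not None else True))
    d=depth[v,u]; P=np.c_[(u-c["cx"])/c["fx"]*d,(v-c["cy"])/c["fy"]*d,d]
    return (P-t)@R, u, v
E
python3 - <<'E'
from h import *
s=arm.read_state(); print({k:np.round(v,3).tolist() for k,v in s.items()})
for cam in ["scene","top"]:
    p,d=arm.snapshot(cam); cv2.imwrite(f"pics/{cam}0.png",p[...,::-1]); np.save(cam+"_d.npy",d); np.save(cam+"_p.npy",p)
    for th in ["steel_ball_center","wood_ball_center","pan","tray_floor"]:
        for r in arm.cut_out(th,cam):
            X,u,v=cloud(cam,d,r["mask"])
            print(cam,th,round(r["conf"],2),np.round(r["uv"]),r["mask"].sum(),np.round(np.median(X,0),3) if len(X) else None,np.round(np.percentile(X,98,axis=0)-np.percentile(X,2,axis=0),3) if len(X) else None)
E
```

```text
{'t': 0.0, 'joint_positions': [62.807, 6.674, 82.637, -0.001, 90.755, -2.166], 'joint_vel': [0.032, -0.035, -0.031, -0.001, -0.016, 0.063], 'tau': [0.002, -73.201, -63.246, 0.0, 0.007, -0.0], 'eef_pos': [0.285, 0.611, 0.231], 'eef_rot': [-89.998, 0.066, 64.973], 'wrist_force': [-0.192, -0.12, 0.314], 'torque': [0.024, -0.039, -0.027], 'finger_gap': 0.999}
scene steel_ball_center 0.58 [282. 165.] 215 [ 0.513 -0.247  0.059] [0.062 0.099 0.073]
scene steel_ball_center 0.54 [244. 180.] 118 [ 0.625 -0.284  0.025] [0.036 0.044 0.035]
scene steel_ball_center 0.45 [314. 184.] 108 [ 0.459 -0.173  0.026] [0.027 0.026 0.022]
scene wood_ball_center 0.73 [287. 198.] 214 [ 0.563 -0.128  0.062] [0.039 0.035 0.028]
scene wood_ball_center 0.58 [344. 249.] 2966 [0.531 0.098 0.109] [0.109 0.195 0.115]
scene pan 0.79 [344. 246.] 3032 [0.53  0.098 0.109] [0.11  0.196 0.093]
scene tray_floor 0.77 [359. 278.] 9568 [0.53  0.161 0.037] [0.146 0.325 0.121]
top steel_ball_center 0.84 [406. 217.] 328 [ 0.506 -0.254  0.066] [0.039 0.037 0.023]
top steel_ball_center 0.73 [420. 166.] 194 [ 0.62  -0.291  0.03 ] [0.03  0.03  0.024]
top steel_ball_center 0.71 [374. 246.] 193 [ 0.452 -0.182  0.03 ] [0.031 0.03  0.034]
top wood_ball_center 0.66 [353. 197.] 307 [ 0.554 -0.139  0.066] [0.037 0.038 0.018]
top pan 0.66 [240. 207.] 3899 [0.529 0.098 0.11 ] [0.106 0.202 0.023]
top tray_floor 0.83 [222. 217.] 10420 [0.517 0.132 0.04 ] [0.144 0.323 0.117]
```

```bash
python3 - <<'E'
import cv2
p=cv2.imread("pics/top0.png"); cv2.imwrite("pics/top0c.png",cv2.resize(p[120:290,150:450],(800,453),interpolation=cv2.INTER_CUBIC))
E
python3 - <<'E'
from h import *
from scipy.optimize import least_squares
p=np.load("top_p.npy"); d=np.load("top_d.npy")
X,u,v=cloud("top",d)
hsv=cv2.cvtColor(p,cv2.COLOR_RGB2HSV)[v,u]
# yellow pan floor
m=(hsv[:,0]>18)&(hsv[:,0]<35)&(hsv[:,1]>120)&(X[:,2]>.095)&(X[:,2]<.14)&(X[:,1]>0)
Y=X[m]; r=cv2.minAreaRect(Y[:,:2].astype(np.float32)*1000); print("pan",m.sum(),r,np.round(cv2.boxPoints(r)),Y[:,2].mean())
g=(hsv[:,0]>40)&(hsv[:,0]<85)&(hsv[:,1]>90)&(X[:,1]>0)&(X[:,2]>.03)
r=cv2.minAreaRect(X[g][:,:2].astype(np.float32)*1000); print("tray",g.sum(),r,np.round(cv2.boxPoints(r)))
for n,c in [("steel",(.506,-.254)),("wood",(.554,-.139))]:
  for cam in ["top","scene"]:
    Xa,_,_=cloud(cam,np.load(cam+"_d.npy"))
    k=(np.hypot(Xa[:,0]-c[0],Xa[:,1]-c[1])<.035)&(Xa[:,2]>.042); B=Xa[k]
    f=least_squares(lambda q:np.linalg.norm(B-q,axis=1)-.0225,[*c,.05],loss="soft_l1",f_scale=.002)
    print(n,cam,k.sum(),np.round(f.x,4))
k=(X[:,2]>.04)&(X[:,1]<0)&(X[:,0]>.3)
n,l,st,ct=cv2.connectedComponentsWithStats(np.bincount(v[k]*640+u[k],minlength=256000).reshape(400,640).astype(np.uint8))
print(st[1:],ct[1:])
E
```

```text
pan 3106 ((653.177978515625, 114.57173156738281), (404.07183837890625, 135.68850708007812), 6.086298942565918) [[445. 161.]
 [459.  26.]
 [861.  69.]
 [847. 203.]] 0.1117165354162049
tray 1283 ((668.4776611328125, 213.12998962402344), (143.88023376464844, 463.6901550292969), 80.72366333007812) [[428. 180.]
 [886. 105.]
 [909. 247.]
 [451. 322.]]
steel top 345 [ 0.507  -0.2588  0.0498]
steel scene 179 [ 0.5083 -0.2558  0.0476]
wood top 335 [ 0.5569 -0.1408  0.0497]
wood scene 214 [ 0.5584 -0.1381  0.0482]
[[  316    13   130    93 11019]
 [  494   104    42    33   950]
 [  556   133    84   121  1710]
 [  589   149    50    31  1086]
 [  590   162     1     1     1]
 [  420   166     1     1     1]
 [  592   177    48    30  1101]
 [  343   186    21    20   335]
 [  288   190    22    27   469]
 [  441   202    22    20   349]
 [  398   207    21    21   345]
 [  594   206    46    28  1059]] [[380.04102006  56.93266177]
 [514.16526316 119.16736842]
 [577.70292398 187.38070175]
 [613.95488029 163.76703499]
 [590.         162.        ]
 [420.         166.        ]
 [615.89373297 191.56039964]
 [352.57313433 195.54029851]
 [298.81023454 203.33688699]
 [451.61891117 211.56733524]
 [407.90434783 217.16231884]
 [617.5911237  219.60245515]]
```

View pics/top0c.png

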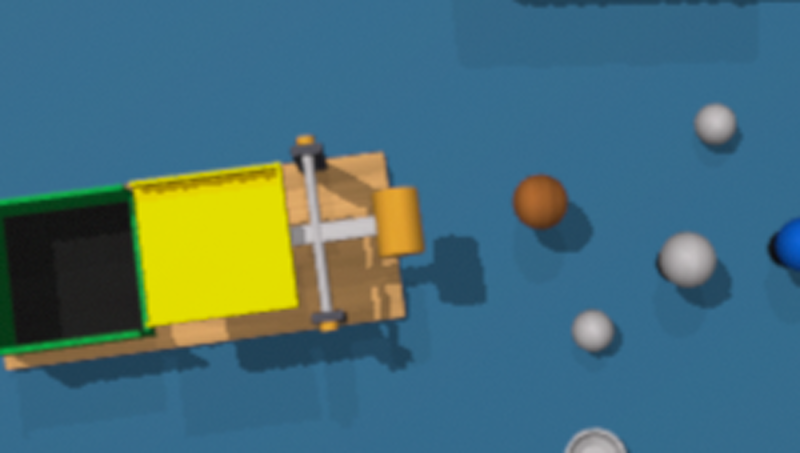

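The top view (crop) shows the steel ball at (688,258), which is the largest grey one. The small grey look-alikes are at (716,124) and (592,330), wood is at (540,202), and blue is at the right edge. The pan spans (130–298, 163–328), with the tray on its left, so pan +x points roughly to world +y.

```bash
python3 - <<'E'
from h import *
p=np.load("top_p.npy"); d=np.load("top_d.npy")
X,u,v=cloud("top",d); hsv=cv2.cvtColor(p,cv2.COLOR_RGB2HSV)[v,u]
near=(np.hypot(X[:,0]-.53,X[:,1]-.1)<.11)
m=near&(hsv[:,0]>22)&(hsv[:,0]<35)&(hsv[:,1]>150)&(X[:,2]>.1)
for zlo,zhi in [(.1,.118),(.118,.135),(.1,.135)]:
    Y=X[m&(X[:,2]>zlo)&(X[:,2]<zhi)]; r=cv2.minAreaRect(Y[:,:2].astype(np.float32)*1000); print(zlo,len(Y),np.round(r[0]),np.round(r[1]),r[2],np.round(cv2.boxPoints(r)).tolist(),np.median(Y[:,2]))
g=(hsv[:,0]>40)&(hsv[:,0]<85)&(hsv[:,1]>90)&(np.hypot(X[:,0]-.51,X[:,1]-.22)<.12)&(X[:,2]>.03)
r=cv2.minAreaRect(X[g][:,:2].astype(np.float32)*1000); print("tray",g.sum(),r,np.round(cv2.boxPoints(r)).tolist(),X[g][:,2].max())
b=(hsv[:,2]<45)&(np.hypot(X[:,0]-.51,X[:,1]-.22)<.09)&(X[:,2]<.02)
r=cv2.minAreaRect(X[b][:,:2].astype(np.float32)*1000); print("floor",b.sum(),r,np.median(X[b][:,2]))
for a in range(20,-1,-1):  # max height map, 5cm cells
    x=.3+a*.025
# tall things
t=(X[:,2]>.07)&(X[:,0]>.2)&(X[:,0]<.75)&(X[:,1]>-.4)&(X[:,1]<.55)
M=np.zeros((400,640),np.uint8); M[v[t],u[t]]=1
n,l,st,ct=cv2.connectedComponentsWithStats(M); Z=np.zeros((400,640,3)); Z[v,u]=X
for i in range(1,n):
    if st[i,4]>8: q=Z[l==i]; print("tall",np.round(q.min(0),3),np.round(q.max(0),3))
for c in [(351+92,212)]: print("blue",np.round(np.median(Z[205:220,445:458].reshape(-1,3),0),3))
E
```

```text
0.1 2763 [522. 112.] [106. 112.] 6.100704193115234 [[464.0, 163.0], [476.0, 51.0], [581.0, 62.0], [569.0, 174.0]] 0.1102212928693775
0.118 295 [523. 112.] [108. 112.] 5.9666032791137695 [[464.0, 163.0], [475.0, 51.0], [583.0, 62.0], [571.0, 174.0]] 0.1255480278346011
0.1 3058 [523. 112.] [108. 112.] 5.955691337585449 [[464.0, 163.0], [475.0, 51.0], [583.0, 62.0], [571.0, 174.0]] 0.11041507456133773
tray 1169 ((509.8907775878906, 240.26353454589844), (118.22291564941406, 120.49147033691406), 5.987887382507324) [[445.0, 294.0], [457.0, 174.0], [575.0, 187.0], [562.0, 306.0]] 0.09966679979527333
floor 2232 ((512.38427734375, 243.89404296875), (104.745361328125, 102.01476287841797), 5.810229301452637) 0.014045611398628338
tall [ 0.457 -0.044  0.073] [0.605 0.174 0.132]
tall [0.446 0.175 0.07 ] [0.575 0.304 0.1  ]
tall [ 0.545 -0.154  0.07 ] [ 0.569 -0.128  0.075]
tall [ 0.506 -0.365  0.07 ] [ 0.527 -0.339  0.076]
tall [ 0.496 -0.271  0.07 ] [ 0.517 -0.247  0.075]
tall [0.2   0.535 0.07 ] [0.319 0.55  0.085]
tall [0.203 0.323 0.07 ] [0.271 0.392 0.095]
blue [ 0.514 -0.347  0.068]
```

View pics/scene0.png

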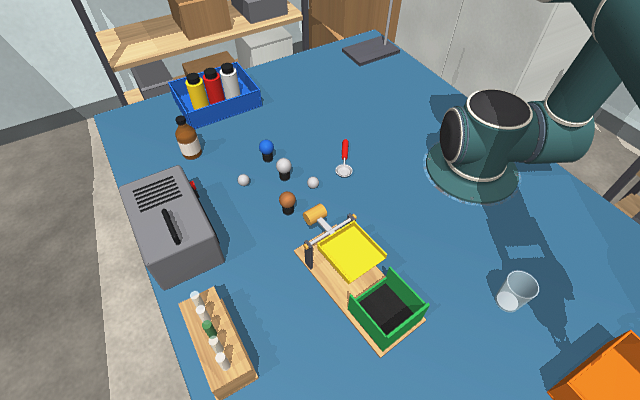

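Both views agree. The pan's centre is about (522, 112) mm with its x at yaw 96°, and the steel ball is about (507.5, -257.5, 49.5). The scene view shows the same ball at (284,165). I'll move over the ball with jaw yaw 6°, so the jaws lie across the pan.

Call:
drive_tool:
  dr:
    - [0,0,-0.086]
    - [0,0,-0.086]
    - [0,0,-0.086]
    - [0,0,-0.086]
    - [0,0,-0.086]
    - [0,0,-0.086]
    - [0,0,-0.086]
    - [0,0,-0.086]
    - [0,0,-0.086]
    - [0,0,-0.086]
    - [0,0,-0.086]
    - [0,0,-0.086]
  travel:
    - [12,-48,0]
    - [12,-48,0]
    - [12,-48,0]
    - [12,-48,0]
    - [12,-48,0]
    - [12,-48,0]
    - [12,-48,0]
    - [12,-48,0]
    - [12,-48,0]
    - [12,-48,0]
    - [12,-48,0]
    - [12,-48,0]
  grip: [85,85,85,85,85,85,85,85,85,85,85,85]

```text
t: 2.0
eef_pos: [0.4297, 0.034, 0.2316]
eef_rot: [-90.0, -0.1, 5.7]
wrist_force: [0.9, 0.7, -1.3]
finger_gap: 0.995
```

Call:
drive_tool:
  dr:
    - [0,0,0]
    - [0,0,0]
    - [0,0,0]
    - [0,0,0]
    - [0,0,0]
    - [0,0,0]
    - [0,0,0]
  travel:
    - [13,-48.5,-10]
    - [13,-48.5,-10]
    - [13,-48.5,-10]
    - [13,-48.5,-10]
    - [13,-48.5,-10]
    - [13,-48.5,-10]
    - [0,0,0]
  grip: [85,85,85,85,85,85,85]

```text
t: 2.88
eef_pos: [0.5074, -0.2577, 0.1698]
eef_rot: [-89.9, 0.1, 5.7]
wrist_force: [-0.2, 0.3, -0.0]
finger_gap: 0.997
```

```bash
python3 - <<'E'
from h import *
from scipy.optimize import least_squares
s=arm.read_state(); print(s["t"],s["eef_pos"],s["eef_rot"])
p,d=arm.snapshot("wrist"); cv2.imwrite("pics/wrist1.png",p[...,::-1])
Xa,u,v=cloud("wrist",d); c=(.507,-.257)
k=(np.hypot(Xa[:,0]-c[0],Xa[:,1]-c[1])<.03)&(Xa[:,2]>.042)&(Xa[:,2]<.09); B=Xa[k]
f=least_squares(lambda q:np.linalg.norm(B-q,axis=1)-.0225,[*c,.05],loss="soft_l1",f_scale=.002)
print(k.sum(),np.round(f.x,4),f.cost)
E
```

```text
2.875 [ 0.50737264 -0.25772625  0.16983888] [-89.94566214   0.10771071   5.68666523]
2678 [ 0.5085 -0.254   0.0505] 0.00029572001336341017
```

View pics/wrist1.png

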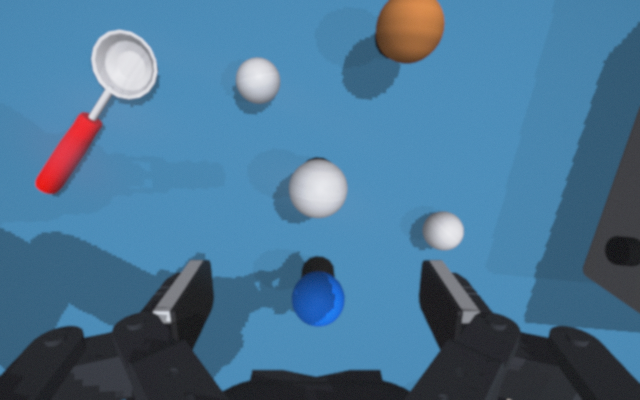

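Wrist view: the steel ball is at (318,188), in line with the jaw midpoint. Wood is at (410,25), and both small balls and the blue ball are clear of the fingers. Next I descend and grip.

Call:
drive_tool:
  dr:
    - [0,0,0]
    - [0,0,0]
    - [0,0,0]
    - [0,0,0]
    - [0,0,0]
    - [0,0,0]
    - [0,0,0]
    - [0,0,0]
    - [0,0,0]
    - [0,0,0]
    - [0,0,0]
    - [0,0,0]
  travel:
    - [0.5,1.7,-25]
    - [0,0,-32]
    - [0,0,-32]
    - [0,0,-28]
    - [0,0,-17]
    - [0,0,-8]
    - [0,0,0]
    - [0,0,0]
    - [0,0,0]
    - [0,0,0]
    - [0,0,0]
    - [0,0,0]
  grip: [85,85,85,85,85,85,85,30,30,30,30,30]

```text
t: 4.42
eef_pos: [0.5084, -0.2539, 0.0302]
eef_rot: [-90.0, -0.0, 5.8]
wrist_force: [-2.2, 1.3, 6.4]
finger_gap: 0.497
```

Call:
drive_tool:
  dr:
    - [0,0,0]
    - [0,0,0]
    - [0,0,0]
    - [0,0,0]
    - [0,0,0]
  travel:
    - [0,0,0]
    - [0,0,0]
    - [0,0,10]
    - [0,0,20]
    - [0,0,0]
  grip: [30,30,30,30,30]

```text
t: 5.05
eef_pos: [0.509, -0.2542, 0.0617]
eef_rot: [-90.1, -0.2, 5.8]
wrist_force: [-0.5, -0.8, -4.0]
finger_gap: 0.499
```

```bash
python3 - <<'E'
from h import *
s=arm.read_state(); print(s["t"],s["eef_pos"],s["eef_rot"],s["wrist_force"],s["finger_gap"]*85.4)
p,d=arm.snapshot("wrist"); cv2.imwrite("pics/wrist2.png",p[...,::-1])
E
```

```text
5.05 [ 0.50898677 -0.2541965   0.06174372] [-90.11019955  -0.15705324   5.84475405] [-0.52212067 -0.79057862 -4.01487571] 42.576301326568654
```

View pics/wrist2.png

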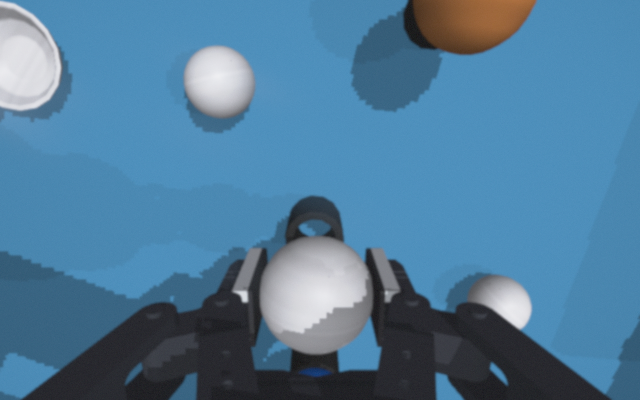

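The ball is held centrally between the pads (image (316,295)), with about 4 N of weight on the wrist. Next I lift it and carry it over the pan.

Call:
drive_tool:
  dr:
    - [0,0,0]
    - [0,0,0]
    - [0,0,0]
    - [0,0,0]
    - [0,0,0]
    - [0,0,0]
    - [0,0,0]
    - [0,0,0]
    - [0,0,0]
    - [0,0,0]
    - [0,0,0]
    - [0,0,0]
  travel:
    - [0,0,30]
    - [0,0,40]
    - [0,0,40]
    - [0,10,20]
    - [2,25,0]
    - [2,45,0]
    - [2,55,0]
    - [2,55,0]
    - [2,55,0]
    - [2,50,0]
    - [2,30,0]
    - [2,16,0]
  grip: [30,30,30,30,30,30,30,30,30,30,30,30]

```text
t: 6.6
eef_pos: [0.5235, 0.0891, 0.1882]
eef_rot: [-90.0, 0.1, 5.9]
wrist_force: [0.4, -0.2, -3.9]
finger_gap: 0.499
```

Call:
drive_tool:
  dr:
    - [0,0,0]
    - [0,0,0]
  travel:
    - [0,5,0]
    - [0,0,0]
  grip: [30,30]

```text
t: 6.85
eef_pos: [0.524, 0.0919, 0.189]
eef_rot: [-90.0, 0.0, 5.8]
wrist_force: [-0.3, -0.1, -3.9]
finger_gap: 0.495
```

```bash
python3 - <<'E'
from h import *
from scipy.optimize import least_squares
s=arm.read_state(); e=s["eef_pos"]; print(s["t"],e,s["eef_rot"],s["wrist_force"],s["finger_gap"]*85.4)
p,d=arm.snapshot("wrist"); cv2.imwrite("pics/wrist3.png",p[...,::-1])
X,u,v=cloud("wrist",d); hsv=cv2.cvtColor(p,cv2.COLOR_RGB2HSV)[v,u]
m=(hsv[:,0]>22)&(hsv[:,0]<35)&(hsv[:,1]>120)&(X[:,2]>.09)&(X[:,2]<.14)
Y=X[m]; a=np.radians(96); ax=np.array([np.cos(a),np.sin(a)]); ay=np.array([-ax[1],ax[0]])
q=(Y[:,:2]-[.5225,.112]); print("pan ext x,y mm",*[np.round(1000*np.percentile(q@w,[.3,99.7]),1) for w in (ax,ay)],"floor z",np.median(Y[:,2]))
tag=Y[Y[:,2]>.119]; print("walls y",np.round(1000*np.percentile((tag[:,:2]-[.5225,.112])@ay,[1,10,90,99]),1),len(tag))
k=(np.hypot(X[:,0]-e[0],X[:,1]-e[1])<.03)&(X[:,2]>e[2]-.01)&(X[:,2]<e[2]+.05)&(hsv[:,1]<60)&(abs((X[:,:2]-e[:2])@ay)<.016); B=X[k]
f=least_squares(lambda q:np.linalg.norm(B-q,axis=1)-.0225,[e[0],e[1],e[2]+.02],loss="soft_l1",f_scale=.002)
print("ball-TCP",k.sum(),np.round(f.x-e,4))
print("ball in pan",np.round(((f.x[:2]-[.5225,.112])@np.c_[ax,ay])*1000,1))
E
```

```text
6.85 [0.52400249 0.09187434 0.18898377] [-9.00098510e+01  2.81506961e-02  5.82800730e+00] [-0.26638747 -0.05102286 -3.93421033] 42.3022279674917
pan ext x,y mm [-50.3  58.6] [-56.5  51. ] floor z 0.11092008408048121
walls y [-56.6 -55.7  50.3  51.2] 2879
ball-TCP 9101 [ 0.0005 -0.0018  0.0195]
ball in pan [-22.    0.3]
```

View pics/wrist3.png

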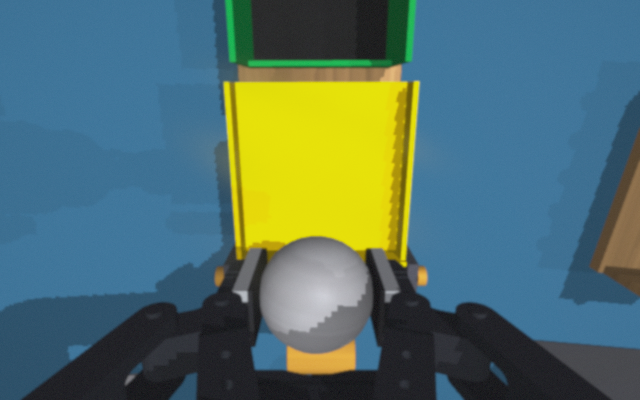

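The pan is level under the gripper, with side walls at about columns 230–240 and 405–418. The pan centre appears about 2 mm to +x of the ball, so I'll correct that and lower to about 3–4 mm above the floor.

Call:
drive_tool:
  dr:
    - [0,0,0]
    - [0,0,0]
    - [0,0,0]
    - [0,0,0]
    - [0,0,0]
    - [0,0,0]
    - [0,0,0]
  travel:
    - [2,5,-15]
    - [0,0,-20]
    - [0,0,-18]
    - [0,0,-11]
    - [0,0,-7]
    - [0,0,0]
    - [0,0,0]
  grip: [30,30,30,30,30,30,30]

```text
t: 7.78
eef_pos: [0.5263, 0.0974, 0.1189]
eef_rot: [-90.0, -0.0, 5.8]
wrist_force: [-0.6, 0.2, -3.8]
finger_gap: 0.498
```

```bash
python3 - <<'E'
from h import *
s=arm.read_state(); print(s["t"],s["eef_pos"],s["wrist_force"],s["finger_gap"]*85.4)
p,d=arm.snapshot("wrist"); cv2.imwrite("pics/wrist4.png",p[...,::-1])
E
```

```text
7.775 [0.52634198 0.09737163 0.11890978] [-0.55918393  0.16140154 -3.83421246] 42.53206743864325
```

View pics/wrist4.png

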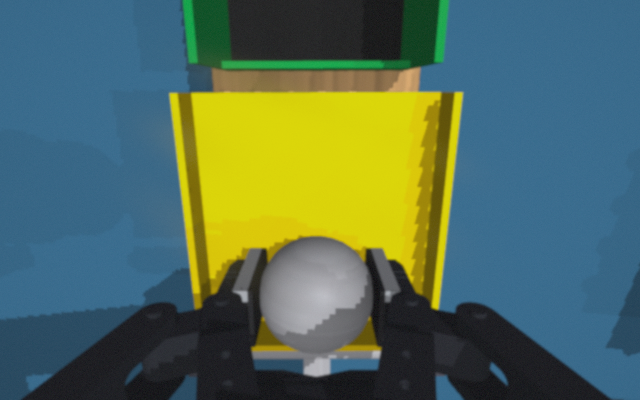

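The ball sits centrally inside the pan (316,295), with the fingers inside the side walls. I'll lower 2 mm more, release with a small opening and hold still.

Call:
drive_tool:
  dr:
    - [0,0,0]
    - [0,0,0]
    - [0,0,0]
    - [0,0,0]
    - [0,0,0]
    - [0,0,0]
    - [0,0,0]
    - [0,0,0]
  travel:
    - [0,0,-2]
    - [0,0,0]
    - [0,0,0]
    - [0,0,0]
    - [0,0,0]
    - [0,0,0]
    - [0,0,0]
    - [0,0,0]
  grip: [30,30,58,58,58,58,58,58]

```text
t: 8.82
eef_pos: [0.5261, 0.0973, 0.1163]
eef_rot: [-90.0, -0.0, 5.8]
wrist_force: [0.3, -0.4, 0.4]
finger_gap: 0.679
```

```bash
python3 - <<'E'
from h import *
s=arm.read_state(); print(s["t"],s["eef_pos"],s["wrist_force"],s["finger_gap"]*85.4)
p,d=arm.snapshot("wrist"); cv2.imwrite("pics/wrist5.png",p[...,::-1])
E
```

```text
8.825 [0.52608451 0.09731439 0.11632874] [ 0.28559785 -0.35780193  0.3978544 ] 57.99852338526314
```

View pics/wrist5.png

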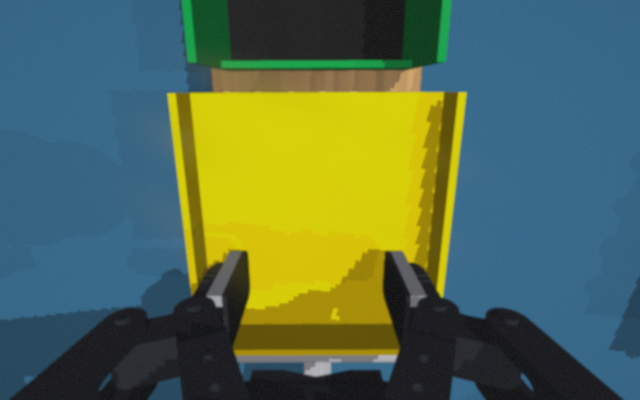

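The ball has left and the pan is level again, with the fingers clear of it and no wrist force. I'll go straight up and check.

Call:
drive_tool:
  dr:
    - [0,0,0]
    - [0,0,0]
    - [0,0,0]
    - [0,0,0]
    - [0,0,0]
    - [0,0,0]
    - [0,0,0]
    - [0,0,0]
    - [0,0,0]
  travel:
    - [0,0,10]
    - [0,0,20]
    - [0,0,40]
    - [0,0,40]
    - [0,-50,20]
    - [0,-50,0]
    - [0,-50,0]
    - [0,0,0]
    - [0,0,0]
  grip: [58,58,58,58,58,58,58,58,58]

```text
t: 10.0
eef_pos: [0.5261, -0.0525, 0.2474]
eef_rot: [-90.0, -0.1, 5.8]
wrist_force: [0.1, -0.2, -0.4]
finger_gap: 0.685
```

```bash
python3 - <<'E'
from h import *
from scipy.optimize import least_squares
a=np.radians(96); ax=np.array([np.cos(a),np.sin(a)]); ay=np.array([-ax[1],ax[0]])
s=arm.read_state(); print(s["t"],s["eef_pos"],s["wrist_force"])
for rep in range(2):
    p,d=arm.snapshot("top"); X,u,v=cloud("top",d); hsv=cv2.cvtColor(p,cv2.COLOR_RGB2HSV)[v,u]
    q=(X[:,:2]-[.5093,.2373])@np.c_[ax,ay]
    k=(abs(q)<.05).all(1)&(X[:,2]>.028)&(X[:,2]<.07)&(hsv[:,1]<90); B=X[k]
    f=least_squares(lambda c:np.linalg.norm(B-c,axis=1)-.0225,[*B[:,:2].mean(0),.037],loss="soft_l1",f_scale=.002)
    print("ball",k.sum(),np.round(f.x,4),"in tray mm",np.round(1000*((f.x[:2]-[.5093,.2373])@np.c_[ax,ay])))
    m=(np.hypot(X[:,0]-.523,X[:,1]-.112)<.045); c,*_=np.linalg.lstsq(np.c_[X[m][:,:2],np.ones(m.sum())],X[m][:,2],rcond=None); print("pan slope",c[:2])
    w=(np.hypot(X[:,0]-.557,X[:,1]+.14)<.035)&(X[:,2]>.042)
    if w.sum()>20: print("wood",np.round(least_squares(lambda c:np.linalg.norm(X[w]-c,axis=1)-.0225,[.557,-.14,.05],loss="soft_l1",f_scale=.002).x,4))
p,d=arm.snapshot("scene"); cv2.imwrite("pics/scene9.png",p[...,::-1])
E
```

```text
10.0 [ 0.52611046 -0.05254686  0.2473861 ] [ 0.12024668 -0.1956309  -0.37432556]
ball 345 [0.5061 0.2705 0.0362] in tray mm [33. -0.]
pan slope [0.00303952 0.0006442 ]
wood [ 0.5381 -0.1139  0.5618]
ball 350 [0.5061 0.2702 0.0362] in tray mm [33. -0.]
pan slope [-0.00168019  0.00126198]
wood [ 0.5383 -0.1127  0.5617]
```

View pics/scene9.png

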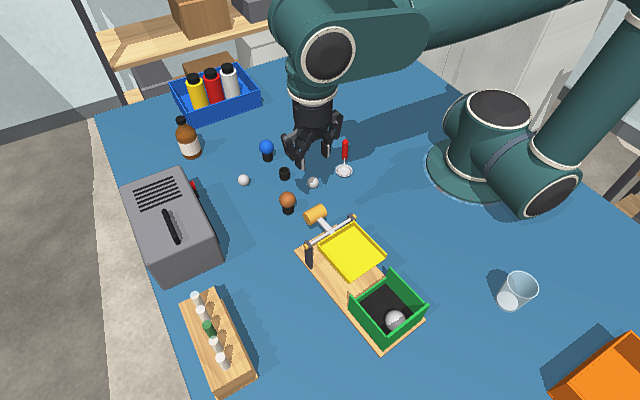

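The steel ball is in the tray at (394,318), the pan is level and the wooden ball is on its bung at (287,200), as before. The arm is clear, so I'll hand in.

```bash
python3 - <<'E'
from h import *
p,d=arm.snapshot("top"); X,u,v=cloud("top",d)
k=(abs(X[:,0]-.506)<.02)&(abs(X[:,1]-.27)<.02)&(X[:,2]>.045)&(X[:,2]<.07); print(np.round(X[k].mean(0),4))
for i in range(4): p,d=arm.snapshot("top")
X,u,v=cloud("top",d)
k=(abs(X[:,0]-.506)<.02)&(abs(X[:,1]-.27)<.02)&(X[:,2]>.045)&(X[:,2]<.07); print(np.round(X[k].mean(0),4))
p,d=arm.snapshot("scene"); X,u,v=cloud("scene",d); k=(np.hypot(X[:,0]-.558,X[:,1]+.138)<.035)&(X[:,2]>.042)&(X[:,2]<.08); print("wood",k.sum(),X[k].mean(0))
D=np.load("scene_d.npy"); X,u,v=cloud("scene",D); k=(np.hypot(X[:,0]-.558,X[:,1]+.138)<.035)&(X[:,2]>.042)&(X[:,2]<.08); print("wood before",k.sum(),X[k].mean(0))
print(arm.finish_job())
E
```

```text
[0.506  0.2684 0.0532]
[0.5061 0.2688 0.0533]
wood 211 [ 0.56216626 -0.12953273  0.06025785]
wood before 214 [ 0.56223058 -0.12939841  0.06025452]
the job is handed in; nothing more can be done
None
```

I picked the steel ball off its bung, lowered it into the pan until it was a few mm above the floor, and let go with a small finger opening. It rolled into the green catch tray. The job was handed in at about 10.5 s; hand-in reports no verdict.

- **Steel ball:** it lies in the tray about 33 mm past the tray's centre towards the far wall and 0 mm across, roughly 22 mm above the floor. Its position changed by no more than 0.4 mm over about 0.2 s, which is within noise.
- **Pan:** it swung back to level, with a measured slope below 0.005. I have no picture of the tip itself. My first picture after release already showed the pan empty and level, with under 1 N on the wrist.
- **Wooden ball:** it moved less than 0.2 mm by the scene camera. The top camera's check of it failed because the arm blocked the view.
- **Position readings:** the cameras disagreed by 2–5 mm on the steel ball's starting spot and by about 2 mm on the pan's centre. I split the difference for the ball and shifted 2 mm over the pan.

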